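Pack up the stain-spotting kit

ROBOT

A 7-joint arm with a two-finger parallel gripper is mounted at the origin on the work surface. World frame = base frame: x ahead of the robot, y to its left, z up, the work surface at z = 0. Lengths are in m, angles in rad, forces in N, time in s.
With the tool pointing down it reaches from about 0.4 to 0.85 m from the base axis. Payload 10.4 kg.
Tool frame: the origin (TCP) lies on the centre line of the jaws, within the pads' length; the fingertips stand r.finger_overhang ahead of it and the grasp point (between the pads) lies 5 mm behind it (r.finger_overhang is the distance from the TCP to the fingertips, in m); z points along the fingers, y is the line along which they close (so a half turn about z gives the same grasp; the last joint's range is limited). The gripper opens to 87 mm and grips with 3 to 60 N. Pads are 19 mm wide; open, the fingers measure 117 mm over their backs; the gripper's body (75 mm by 190 mm) begins 51 mm behind the grasp point.
Start: joints at [-0.023, 0.332, -0.065, 1.46, 0.022, 1.35, -0.088], TCP at [0.625, 0, 0.237] pointing down, gripper open.
Joint ranges: [-2.6, 2.6], [-0.5, 2.12], [-1.47, 1.34], [0.16, 2.42], [-1.27, 4.41], [0.06, 2.06], [-2.6, 2.6]. Speed limits (rad/s): [2.22, 2.22, 2.79, 2.79, 3.14, 3.14, 3.14].

INTERFACE

Orientations are given as a unit quaternion [x, y, z, w].
In Python, from bench import read_state, viewer, r gives the robot as it stands.
- The arm moves only by the tool carry_out, never from a script. Its argument "moves" is a list of rows, each a list of 6 numbers: the shift along the tool's x, y, z in units of 40 mm (1.0 is 40 mm), then the turn, a rotation vector about the tool's x, y, z in units of 8 degrees (1.0 is 8 degrees). A call has 1 to 20 rows; each row shifts and turns the commanded pose from where the row before left it, along the tool's axes as they then stand; what a row does not reach is not made up. A row lasts 1/8 s, in which the tool goes at most 62.5 mm and 10.7 degrees, less where a joint would pass 70% of its speed; a pose out of reach is approached as far as the arm can. A call is refused whole if a number of a shift passes 1 or a number of a turn 1, either way. A call with a gripper value outside its range is refused whole. "fingers" is the finger opening in mm, from 0 to 87, set as the call begins (left out, the last holds). The fingers move at their own pace and stop on an object; "force" is the grip in N (left out, the last holds). Time passes only in rows, so rows that do not move let the fingers close. It gives the time, the measured TCP pose, the force, the opening and the grip force at its end, in the units of the state.
- read_state(): the state, without advancing time (a new reading comes with each control period).
- viewer.camera(name): name is "scene" or "side" or "wrist"; returns a dict with "pixels" (420x560x3 uint8, red, green, blue), "range_z" (420x560 float32, m along the optical axis (not along the pixel's ray), 0 where there is no reading), "fx", "fy", "cx", "cy" (pixels), "xyz" and "orientation" of the camera in the world. Camera axes: x right, y down, z forward; pixel columns grow to the right and rows downward; lengths in m; the calibration is good to about 2 mm. A picture is of the moment at which its call begins.
- r.close_job(): hands the job in; it is judged then, once.
The state is a dict: "time": time; "joint_positions": joint angles; "joint_vel": joint speeds; "joint_torque": joint torques, N m; "ee_pos": TCP position; "eef_rot": TCP orientation; "ft_force": force on the tool from outside, world axes, zero at the start; "torque": the same for the moment, N m; "width": finger opening in m; "grip_force": force on a finger pad.
Only numpy, scipy, OpenCV 4.12 (cv2) and the standard library are available. Lean on these libraries where they do the work, as an engineer would, in place of code of your own. Each camera call takes 0.05 s, during which the arm holds its last target. There are 200 camera calls.

TASK

Pack the spotting kit away: put every paste tub on the bench (there are three or four) upright on the floor of the green case, with its cap pressed fully home. Only then push the case's open lid over past upright and keep clear, so that it swings shut by its own weight (do not carry or press it down), and press the red catch on the shut lid fully home. Leave the other things on the bench where they are.

Things in the scene. Friction and masses are not known exactly. Their poses are not given: they have to be found in the camera images.
- case: Dark green open-topped sheet-steel kit case fixed to the bench, 240 (its x) by 180 (its y) by 85 mm high, walls and floor 5 mm thick. Origin: centre of its underside, on the bench; z up. Its lid is hinged along the top of its +y side, so that the open lid leans away on the +y side.
- lid (a joint): Hinge angle of the case's lid, rad: 0 shut, 1.57 upright, 1.95 the stop on which it leans open at the start. The lid is a flat green plate 240 by 180 by 8 mm, 0.35 kg, free-swinging: past upright its own weight swings it shut in about a second; short of upright it falls back open.
- lid_hinge (a point): Middle of the lid's hinge line, which runs along the case's x: 90 mm towards +y from the case's centre, 85.5 mm above the bench. The lid plate reaches 180 mm from here.
- lid_edge (a point): Middle of the lid's free edge, opposite the hinge. About 265 mm above the bench when the lid is upright.
- catch (a joint): Travel of the push-down catch, m: 0 up (open), 0.006 pressed fully home. It needs about 8 N and stays where it is pressed.
- catch_top (a point): Centre of the top face of the catch, a red block 46 (along the hinge) by 26 mm set in the lid's outer face, its centre 26 mm from the free edge; it stands 8 mm off the lid when up, 2 mm when home.
- tub1_mid (a point): Centre of a round grey paste tub with a cap (blue), 52 mm in diameter, 66 mm tall with its cap home (up to 72 mm when the cap stands proud), about 0.15 kg; this point is on its axis, 33 mm above its underside; z is the tub's own up. May be absent.
- cap1 (a joint): How far the blue cap has been pressed on, m: 0 stands 6 mm proud, 0.006 fully home. It needs about 9 N straight down and stays where it is pressed.
- cap1_top (a point): Centre of the top face of the blue cap.
- tub2_mid (a point): Centre of a round grey paste tub with a cap (orange), 52 mm in diameter, 66 mm tall with its cap home (up to 72 mm when the cap stands proud), about 0.15 kg; this point is on its axis, 33 mm above its underside; z is the tub's own up. May be absent.
- cap2 (a joint): How far the orange cap has been pressed on, m: 0 stands 6 mm proud, 0.006 fully home. It needs about 9 N straight down and stays where it is pressed.
- cap2_top (a point): Centre of the top face of the orange cap.
- tub3_mid (a point): Centre of a round grey paste tub with a cap (yellow), 52 mm in diameter, 66 mm tall with its cap home (up to 72 mm when the cap stands proud), about 0.15 kg; this point is on its axis, 33 mm above its underside; z is the tub's own up. May be absent.
- cap3 (a joint): How far the yellow cap has been pressed on, m: 0 stands 6 mm proud, 0.006 fully home. It needs about 9 N straight down and stays where it is pressed.
- cap3_top (a point): Centre of the top face of the yellow cap.
- tub4_mid (a point): Centre of a round grey paste tub with a cap (white), 52 mm in diameter, 66 mm tall with its cap home (up to 72 mm when the cap stands proud), about 0.15 kg; this point is on its axis, 33 mm above its underside; z is the tub's own up. May be absent.
- cap4 (a joint): How far the white cap has been pressed on, m: 0 stands 6 mm proud, 0.006 fully home. It needs about 9 N straight down and stays where it is pressed.
- cap4_top (a point): Centre of the top face of the white cap.
- spool_mid (a point): Red thread spool, 32 mm in diameter, 35 mm tall, standing among the tubs; its centre. Not part of the job.
- brush_grip (a point): Clothes brush, 170 mm long, lying along the far side of the bench; a point on its handle. Not part of the job.
- spray_mid (a point): White and green bottle with a blue cap, 68 mm in diameter, 140 mm tall; its centre. Not part of the job.
- tin_mid (a point): Yellow tin, 60 mm in diameter, 90 mm tall; its centre. Not part of the job.
- cup_rim (a point): White cup, 72 mm in diameter at the rim, 80 mm tall; centre of its mouth. Not part of the job.
- chalk_mid (a point): Blue block of tailor's chalk, 50 by 30 by 14 mm, lying flat; its centre. Not part of the job.

How it is judged:
On the way, in this order (a step that is already met when the one before it is completed fails the run):
1. every tub present stands in the case with its cap fully home, the lid still open (x of tub1_mid in the frame of case between -0.1 and 0.1 m and y of tub1_mid in the frame of case between -0.07 and 0.07 m and z of tub1_mid in the frame of case between 0.03 and 0.046 m and angle between each of tub1_mid, tub2_mid, tub3_mid, tub4_mid's own z axis and vertical below 0.15 rad and value of joint each of cap1, cap2, cap3, cap4 above 0.0048 m and x of tub2_mid in the frame of case between -0.1 and 0.1 m and y of tub2_mid in the frame of case between -0.07 and 0.07 m and z of tub2_mid in the frame of case between 0.03 and 0.046 m and x of tub3_mid in the frame of case between -0.1 and 0.1 m and y of tub3_mid in the frame of case between -0.07 and 0.07 m and z of tub3_mid in the frame of case between 0.03 and 0.046 m and x of tub4_mid in the frame of case between -0.1 and 0.1 m and y of tub4_mid in the frame of case between -0.07 and 0.07 m and z of tub4_mid in the frame of case between 0.03 and 0.046 m and value of joint lid above 1.3 rad), for 0.2 s.
2. the lid is shut, the catch still up (value of joint lid below 0.04 rad and value of joint catch below 0.003 m), for 0.2 s.
3. the catch is pressed fully home in the shut lid (value of joint lid below 0.04 rad and value of joint catch above 0.0048 m), for 0.2 s.
At the end, for the whole second after the job is handed in: Every tub present stands upright (within 0.15 rad) on the case's floor with its cap pressed at least 4.8 of 6 mm; the lid is shut (under 0.04 rad) and the catch pressed at least 4.8 of 6 mm (all of step 3 and x of tub1_mid in the frame of case between -0.1 and 0.1 m and y of tub1_mid in the frame of case between -0.07 and 0.07 m and z of tub1_mid in the frame of case between 0.03 and 0.046 m and angle between each of tub1_mid, tub2_mid, tub3_mid, tub4_mid's own z axis and vertical below 0.15 rad and value of joint each of cap1, cap2, cap3, cap4 above 0.0048 m and x of tub2_mid in the frame of case between -0.1 and 0.1 m and y of tub2_mid in the frame of case between -0.07 and 0.07 m and z of tub2_mid in the frame of case between 0.03 and 0.046 m and x of tub3_mid in the frame of case between -0.1 and 0.1 m and y of tub3_mid in the frame of case between -0.07 and 0.07 m and z of tub3_mid in the frame of case between 0.03 and 0.046 m and x of tub4_mid in the frame of case between -0.1 and 0.1 m and y of tub4_mid in the frame of case between -0.07 and 0.07 m and z of tub4_mid in the frame of case between 0.03 and 0.046 m); the robot touches nothing.
It fails at once if the robot pushes (over 2 N) on the lid while it is falling between 0.9 and 0.1 rad (value of joint lid between 0.1 and 0.9 rad and contact force between any of the fingers, the arm and lid above 2 N).
It fails at once if one of the other things on the bench is moved more than 40 mm (distance of any of spool_mid, brush_grip, spray_mid, tin_mid, cup_rim, chalk_mid from where it was at the start of the episode above 0.04 m).
Of tub1, tub2, tub3, tub4 only 3 to 4 are there at a start; the rules pass over those that are not, and their reading is None.
At some moment in a run one of tub1, tub2, tub3, tub4 may be knocked a few centimetres aside while the robot is not near it.
It also fails if it takes over 210 s, if anything falls off the work surface, if the arm or the gripper's body presses on something with over 40 N, if the wrist force passes 120 N, or if a joint passes its speed limit or range.

## Working session

There is one attempt and no reset: what is moved stays moved. The work goes in short steps, Python scripts to look and compute and a tool call to move; the robot and the scene stay as the last step left them, time stands still between calls to the robot, and variables do not carry over. Pictures are saved under pics/ and viewed, at most 14 in all, crops included, and the job is handed in when it is done.

Besides the shell and the picture viewer there is one more tool, called after "Request:" as name(argument=value, ...) on one line, values as JSON. carry_out: Moves the arm, as the interface text tells. Its arguments: {"type":"object","properties":{"moves":{"type":"array","items":{"type":"array","items":{"type":"number"}}},"fingers":{"type":"number"},"force":{"type":"number"}},"required":["moves"]}

```bash
ls; mkdir -p pics
cat > h.py <<'E'
import numpy as np, cv2
from scipy.spatial.transform import Rotation as R
from bench import read_state, viewer, r
def cam(n):
    c=viewer.camera(n); c['R']=R.from_quat(c['orientation']).as_matrix(); return c
def cloud(c):
    v,u=np.mgrid[:420,:560]; z=c['range_z']
    p=np.stack([(u-c['cx'])/c['fx']*z,(v-c['cy'])/c['fy']*z,z],-1)
    return p@c['R'].T+np.array(c['xyz'])
def save(c,n): cv2.imwrite(f'pics/{n}.png',c['pixels'][:,:,::-1])
E
python3 - <<'E'
from h import *
print(r.finger_overhang, read_state())
for n in ('scene','side'):
    c=cam(n); save(c,n+'0'); np.savez(f'{n}0.npz',p=cloud(c),px=c['pixels']); print(n,c['xyz'],c['R'].round(2).tolist(),c['fx'])
a=np.hstack([cv2.imread('pics/scene0.png'),cv2.imread('pics/side0.png')])
E
```

```text
pics
0.014 {'time': 0.0, 'joint_positions': array([-0.02261881,  0.33285946, -0.06470466,  1.46091913,  0.02160087,
        1.34990873, -0.08851836]), 'joint_vel': array([0.00034696, 0.00046434, 0.00057708, 0.00026529, 0.00096003,
       0.00202879, 0.00064794]), 'joint_torque': array([-1.20520472e-04, -6.23245955e+01,  2.44190963e-02, -3.89891267e+01,
       -6.13984605e-02,  3.97891912e-02,  1.87085252e-04]), 'ee_pos': array([6.24638617e-01, 9.45523180e-06, 2.35772286e-01]), 'eef_rot': array([ 7.07097567e-01,  7.07115650e-01, -5.16861384e-04, -4.71409545e-04]), 'ft_force': array([-0.10242821,  0.05190274,  0.22289194]), 'torque': array([-0.04063054,  0.017897  ,  0.02228424]), 'grip_force': 0.0, 'width': 0.08698629458424481}
scene [ 0.97897662 -0.63118749  1.19366106] [[0.78, 0.54, -0.33], [0.63, -0.66, 0.4], [-0.01, -0.52, -0.85]] 505.2490671255654
side [0.42355209 0.59983051 0.78589581] [[-0.98, -0.16, 0.14], [-0.21, 0.68, -0.7], [0.02, -0.71, -0.7]] 434.4480166101869
```

View pics/scene0.png

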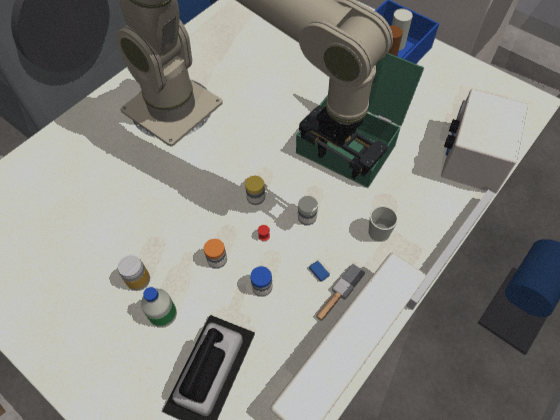

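View pics/side0.png

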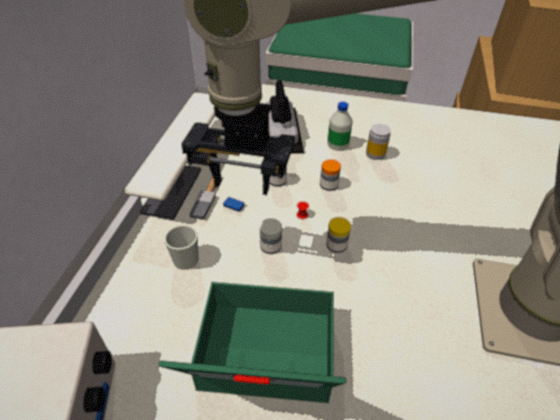

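Scene view: caps yellow (255,185), white (307,203), orange (215,248), blue (261,275); spool (264,232); case around (345,145), lid open toward the upper right. The white/amber tin is at (132,270) and the spray at (158,305).

```bash
cat >> h.py <<'E'
def caps(px,P,zmin=.05,zmax=.085,reg=None):
    hsv=cv2.cvtColor(px,cv2.COLOR_RGB2HSV); out={}
    H,S,V=[hsv[...,i].astype(int) for i in range(3)]
    m={'blue':(H>105)&(H<125)&(S>130),'orange':(H>5)&(H<17)&(S>150),'yellow':(H>18)&(H<30)&(S>130),'white':(S<60)&(V>70)}
    for k,a in m.items():
        a=a&(P[...,2]>zmin)&(P[...,2]<zmax)
        n,l,st,_=cv2.connectedComponentsWithStats(a.astype(np.uint8))
        for i in range(1,n):
            if st[i,4]<60: continue
            q=P[l==i]; zt=np.percentile(q[:,2],90); t=q[q[:,2]>zt-.004]
            c,rad=cv2.minEnclosingCircle(t[:,:2].astype(np.float32)*1000)
            out.setdefault(k,[]).append((np.round(c,0).tolist(),round(rad,1),round(float(zt)*1000,1),len(t)))
    return out
E
python3 - <<'E'
from h import *
for n in ('scene','side'):
    d=np.load(n+'0.npz');P=d['p'];px=d['px']; print(n)
    for k,v in caps(px,P).items(): print(k,v)
    hsv=cv2.cvtColor(px,cv2.COLOR_RGB2HSV).astype(int)
    inb=(P[...,0]>.3)&(P[...,0]<.95)&(abs(P[...,1])<.5)
    g=(hsv[...,0]>65)&(hsv[...,0]<95)&(hsv[...,1]>90)&inb
    rim=g&(P[...,2]>.078)&(P[...,2]<.09); q=P[rim]
    print('rim',len(q),np.percentile(q,[1,99],axis=0).round(3).tolist(),cv2.minAreaRect(q[:,:2].astype(np.float32)*1000))
    l=P[g&(P[...,2]>.11)]; print('lid',np.percentile(l,[1,99],axis=0).round(3).tolist())
    fl=P[g&(P[...,2]<.012)&(P[...,2]>.002)];print('floor',len(fl),cv2.minAreaRect(fl[:,:2].astype(np.float32)*1000) if len(fl) else '')
    # objects: heights over bench
    o=((P[...,2]>.012)&inb&(P[...,2]<.16)&~g).astype(np.uint8)
    nn,lab,st,_=cv2.connectedComponentsWithStats(o)
    for i in range(1,nn):
        if st[i,4]>40:
            q=P[lab==i]; t=q[q[:,2]>np.percentile(q[:,2],98)-.006]; print(st[i,:5],np.percentile(q,[2,98],axis=0).round(3).tolist(), t.mean(0).round(3))
E
```

```text
scene
blue [([319.0, 722.0], 31.3, 83.1, 33), ([446.0, 748.0], 37.2, 82.4, 41), ([499.0, 649.0], 85.4, 82.3, 31), ([617.0, -286.0], 25.4, 74.1, 212)]
orange [([477.0, -301.0], 25.8, 73.8, 197)]
yellow [([430.0, -92.0], 26.1, 74.0, 165)]
white [([-749.0, -61.0], 13.7, 73.8, 21), ([61.0, -2.0], 45.3, 64.4, 26), ([864.0, 337.0], 81.3, 81.2, 115), ([579.0, -53.0], 26.7, 72.8, 176), ([936.0, 100.0], 157.0, 53.9, 475), ([760.0, 32.0], 37.3, 80.9, 131), ([363.0, -470.0], 28.9, 82.3, 62), ([936.0, -79.0], 21.5, 53.8, 64), ([486.0, -496.0], 31.2, 83.4, 40), ([660.0, -519.0], 96.2, 59.3, 842)]
rim 50 [[0.401, 0.105, 0.078], [0.654, 0.31, 0.089]] ((526.6589965820312, 207.89407348632812), (239.5939483642578, 183.4954071044922), 7.673630714416504)
lid [[0.508, -0.029, 0.112], [0.666, 0.375, 0.343]]
floor 91 ((519.52392578125, 201.30450439453125), (228.148193359375, 182.09788513183594), 10.536637306213379)
[ 358   86   53   64 1384] [[0.52, 0.262, 0.017], [0.639, 0.336, 0.157]] [0.575 0.332 0.156]
[  271    90   254   330 15929] [[0.76, -0.479, 0.032], [0.941, 0.481, 0.153]] [0.842 0.403 0.151]
[2
[... 2667 characters left out ...]
.179, 0.012], [0.727, -0.145, 0.018]] [ 0.704 -0.162  0.016]
[297 201  12  15 137] [[0.513, -0.186, 0.013], [0.539, -0.159, 0.04]] [ 0.526 -0.172  0.037]
[326 217  25  34 679] [[0.404, -0.112, 0.016], [0.453, -0.066, 0.075]] [ 0.429 -0.09   0.073]
[259 218  23  35 678] [[0.555, -0.074, 0.014], [0.602, -0.027, 0.074]] [ 0.58  -0.051  0.071]
[ 164  225   35   43 1158] [[0.726, -0.002, 0.015], [0.791, 0.064, 0.083]] [0.76  0.031 0.081]
[210 281 124  95 311] [[0.399, 0.103, 0.083], [0.653, 0.255, 0.089]] [0.502 0.138 0.086]
[191 288  20  75 122] [[0.633, 0.15, 0.084], [0.652, 0.295, 0.089]] [0.643 0.223 0.087]
[182 372 139  17 385] [[0.421, 0.283, 0.033], [0.632, 0.33, 0.13]] [0.547 0.324 0.131]
```

```bash
cat >> h.py <<'E'
C=np.array([.5265,.207,0]); YAW=np.deg2rad(7.4)
RC=R.from_euler('z',YAW).as_matrix()
def case2w(x,y,z): return C+RC@np.array([x,y,z])
def to(w,s=None):
    "shift to world point in tool units, plus turn needed to align with the case"
    s=s or read_state(); T=R.from_quat(s['eef_rot']); d=T.inv().apply(np.array(w)-s['ee_pos'])/.04
    G=R.from_matrix(np.stack([RC[:,1],RC[:,0],-RC[:,2]],1))
    return d.round(2).tolist(), (np.rad2deg((T.inv()*G).as_rotvec())/8).round(2).tolist()
def tubs():
    c=cam('scene'); P=cloud(c); o={}
    for k,v in caps(c['pixels'],P).items():
        for e in v:
            if 22<e[1]<29.5 and abs(e[2]-70)<13 and e[0][1]>-430 and e[3]>100: o[k]=(np.array(e[0])/1000,e[1:])
    return o,c
def report(z=.18):
    o,c=tubs(); s=read_state(); print('t',s['time'],'ee',s['ee_pos'].round(4),'f',s['ft_force'].round(1),'w',round(s['width'],4))
    for k,(xy,e) in o.items(): print(k,xy,e,'case',(RC.T@(np.r_[xy,0]-C))[:2].round(3),to([*xy,z],s))
    return c
E
python3 -c "
from h import *
report()"
```

```text
t 0.15 ee [0.6247 0.     0.2359] f [-0.2 -1.  -0.4] w 0.0872
blue [ 0.617 -0.286] (25.1, 74.2, 219) case [ 0.026 -0.501] ([-7.15, -0.19, 1.4], [-0.01, -0.0, -0.92])
orange [ 0.477 -0.301] (26.5, 73.7, 219) case [-0.115 -0.497] ([-7.53, -3.69, 1.4], [-0.01, -0.0, -0.92])
yellow [ 0.43  -0.093] (25.6, 74.6, 143) case [-0.134 -0.285] ([-2.33, -4.87, 1.4], [-0.01, -0.0, -0.92])
white [ 0.58  -0.052] (25.9, 72.6, 185) case [ 0.02  -0.264] ([-1.3, -1.12, 1.4], [-0.01, -0.0, -0.92])
```

Request:
carry_out(moves=[[-0.5, 0, 0.3, 0, 0, -0.9], [0, 0, 0, 0, 0, 0], [0, 0, 0, 0, 0, 0]], fingers=87)

```text
time: 0.52
ee_pos: [0.6251, -0.0192, 0.2248]
eef_rot: [0.662, 0.749, 0.0, -0.0]
ft_force: [-0.0, 0.5, 0.1]
width: 0.0874
grip_force: 0.0
```

```bash
python3 -c "
from h import *
report()"
```

```text
t 0.575 ee [ 0.6252 -0.019   0.225 ] f [ 0.3 -0.   0.8] w 0.0866
blue [ 0.617 -0.286] (26.0, 73.7, 235) case [ 0.026 -0.501] ([-6.6, -1.03, 1.12], [0.0, -0.0, -0.04])
orange [ 0.477 -0.301] (25.9, 73.6, 204) case [-0.115 -0.497] ([-6.54, -4.55, 1.12], [0.0, -0.0, -0.04])
yellow [ 0.43  -0.092] (25.4, 74.5, 133) case [-0.134 -0.284] ([-1.21, -5.07, 1.12], [0.0, -0.0, -0.04])
white [ 0.581 -0.054] (26.8, 72.7, 197) case [ 0.02  -0.266] ([-0.73, -1.2, 1.12], [0.0, -0.0, -0.04])
```

Request:
carry_out(moves=[[-0.4, -0.6, 0, 0, 0, 0], [-0.33, -0.6, 0.4, 0, 0, 0], [0, 0, 0.8, 0, 0, 0], [0, 0, 0.8, 0, 0, 0], [0, 0, 0.8, 0, 0, 0], [0, 0, 0.8, 0, 0, 0], [0, 0, 0.7, 0, 0, 0], [0, 0, 0.4, 0, 0, 0], [0, 0, 0, 0, 0, 0]])

```text
time: 1.7
ee_pos: [0.5807, -0.0545, 0.036]
eef_rot: [0.661, 0.75, -0.0, -0.001]
ft_force: [1.1, 0.1, -0.3]
width: 0.0871
grip_force: 0.0
```

Request:
carry_out(moves=[[0, 0, 0, 0, 0, 0], [0, 0, 0, 0, 0, 0], [0, 0, 0, 0, 0, 0], [0, 0, 0, 0, 0, 0], [0, 0, 0, 0, 0, 0], [0, 0, 0, 0, 0, 0]], fingers=40, force=20)

```text
time: 2.45
ee_pos: [0.5812, -0.055, 0.0368]
eef_rot: [0.661, 0.75, 0.0, 0.0]
ft_force: [-0.4, 0.4, 3.0]
width: 0.052
grip_force: 20.0
```

```bash
python3 -c "
from h import *
report()
print([to(case2w(x,y,.18)) for x in(-.06,.06) for y in (-.042,.042)])"
```

```text
t 2.5 ee [ 0.5812 -0.055   0.0368] f [-0.8  0.1  3.7] w 0.0517
blue [ 0.617 -0.286] (25.6, 73.7, 229) case [ 0.026 -0.501] ([-5.84, 0.17, -3.58], [0.0, 0.0, -0.03])
orange [ 0.478 -0.301] (25.3, 73.8, 201) case [-0.114 -0.498] ([-5.78, -3.33, -3.58], [0.0, 0.0, -0.03])
yellow [ 0.43  -0.091] (26.1, 74.1, 157) case [-0.134 -0.283] ([-0.42, -3.86, -3.58], [0.0, 0.0, -0.03])
[([5.61, -2.03, -3.58], [0.0, 0.0, -0.03]), ([7.71, -2.04, -3.58], [0.0, 0.0, -0.03]), ([5.62, 0.97, -3.58], [0.0, 0.0, -0.03]), ([7.72, 0.96, -3.58], [0.0, 0.0, -0.03])]
```

Request:
carry_out(moves=[[0, 0, -0.9, 0, 0, 0], [0, 0, -0.9, 0, 0, 0], [0, 0, -0.9, 0, 0, 0], [0, 0, -0.9, 0, 0, 0], [0.9, 0.1, 0, 0, 0, 0], [0.9, 0.1, 0, 0, 0, 0], [0.9, 0.1, 0, 0, 0, 0], [0.9, 0.1, 0, 0, 0, 0], [0.9, 0.1, 0, 0, 0, 0], [0.9, 0.1, 0, 0, 0, 0], [0.9, 0.1, 0, 0, 0, 0], [0.9, 0.1, 0, 0, 0, 0], [0.5, 0.16, 0, 0, 0, 0], [0, 0, 0, 0, 0, 0], [0, 0, 0, 0, 0, 0]])

```text
time: 4.38
ee_pos: [0.5811, 0.2536, 0.1803]
eef_rot: [0.662, 0.75, -0.0, 0.0]
ft_force: [0.1, 0.7, -1.8]
width: 0.0516
grip_force: 20.0
```

```bash
python3 -c "
from h import *
save(cam('side'),'side1');c=cam('wrist'); save(c,'w1'); P=cloud(c)
print(read_state()['ee_pos'],to(case2w(.06,.042,.042)))
cv2.imwrite('pics/both1.png',cv2.resize(np.hstack([cv2.imread('pics/side1.png'),cv2.imread('pics/w1.png')]),(800,300)))"
```

```text
[0.58106377 0.25358131 0.18056299] ([0.07, -0.0, 3.46], [0.0, 0.01, -0.04])
```

View pics/both1.png

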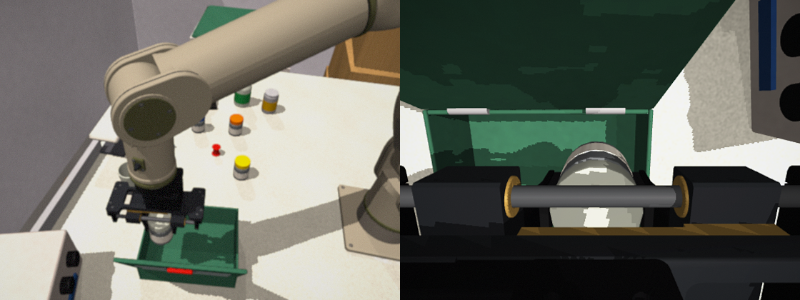

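The side half shows the tub over the far-left inside of the case (~(160,225)). The wrist half shows the case square to the gripper and the lid clear, so I'm lowering.

Request:
carry_out(moves=[[0.07, 0, 0.9, 0, 0, 0], [0, 0, 0.9, 0, 0, 0], [0, 0, 0.9, 0, 0, 0], [0, 0, 0.4, 0, 0, 0], [0, 0, 0.2, 0, 0, 0], [0, 0, 0.15, 0, 0, 0], [0, 0, 0, 0, 0, 0]])

```text
time: 5.35
ee_pos: [0.5805, 0.2583, 0.0431]
eef_rot: [0.661, 0.75, 0.0, 0.0]
ft_force: [0.4, 0.1, -0.9]
width: 0.0517
grip_force: 20.0
```

Request:
carry_out(moves=[[0, 0, 0, 0, 0, 0], [0, 0, 0, 0, 0, 0], [0, 0, 0, 0, 0, 0], [0, 0, 0, 0, 0, 0]], fingers=68)

```text
time: 5.85
ee_pos: [0.5803, 0.2583, 0.0427]
eef_rot: [0.661, 0.75, 0.0, 0.0]
ft_force: [0.5, -1.1, 0.3]
width: 0.0672
grip_force: 0.0
```

Request:
carry_out(moves=[[0, 0, -0.5, 0, 0, 0], [0, 0, -0.9, 0, 0, 0], [0, 0, -0.9, 0, 0, 0], [0, 0, -0.9, 0, 0, 0], [-0.9, 0, 0, 0, 0, 0], [-0.9, 0, 0, 0, 0, 0], [-0.9, 0, 0, 0, 0, 0], [-0.9, 0, 0, 0, 0, 0], [-0.9, 0, 0, 0, 0, 0], [-0.9, 0, 0, 0, 0, 0], [0, 0, 0, 0, 0, 0]])

```text
time: 7.22
ee_pos: [0.6079, 0.04, 0.1721]
eef_rot: [0.663, 0.748, 0.0, 0.001]
ft_force: [-0.9, 0.5, 0.5]
width: 0.0677
grip_force: 0.0
```

```bash
python3 -c "
from h import *
report()"
```

```text
t 7.275 ee [0.6076 0.0426 0.172 ] f [0.5 1.2 1.2] w 0.0684
blue [ 0.617 -0.286] (25.5, 73.8, 233) case [ 0.026 -0.501] ([-8.18, -0.78, -0.2], [0.01, 0.0, -0.04])
orange [ 0.478 -0.301] (25.5, 74.0, 205) case [-0.114 -0.498] ([-8.13, -4.27, -0.21], [0.01, 0.0, -0.04])
yellow [ 0.43  -0.091] (26.2, 74.0, 181) case [-0.134 -0.283] ([-2.77, -4.82, -0.21], [0.01, 0.0, -0.04])
white [0.582 0.26 ] (26.8, 77.8, 148) case [0.062 0.045] ([5.47, 0.03, -0.2], [0.01, 0.0, -0.04])
```

Request:
carry_out(moves=[[-0.55, -0.96, 0, 0, 0, 0], [-0.55, -0.96, 0, 0, 0, 0], [-0.55, -0.96, 0, 0, 0, 0], [-0.55, -0.96, 0, 0, 0, 0], [-0.57, -0.98, 0, 0, 0, 0], [0, 0, 0, 0, 0, 0], [0, 0, 0, 0, 0, 0]], fingers=87)

```text
time: 8.15
ee_pos: [0.4307, -0.0889, 0.1714]
eef_rot: [0.661, 0.751, 0.001, 0.001]
ft_force: [-0.2, 0.0, -0.4]
width: 0.087
grip_force: 0.0
```

```bash
python3 -c "
from h import *
report(.037)"
```

```text
t 8.2 ee [ 0.4308 -0.0888  0.1712] f [ 0.4  0.8 -0.2] w 0.0866
blue [ 0.617 -0.287] (26.1, 73.9, 237) case [ 0.026 -0.502] ([-5.51, 3.98, 3.36], [0.01, -0.0, -0.01])
orange [ 0.477 -0.301] (25.3, 73.5, 204) case [-0.115 -0.497] ([-5.41, 0.46, 3.35], [0.01, -0.0, -0.01])
yellow [ 0.429 -0.092] (25.7, 74.3, 153) case [-0.135 -0.284] ([-0.07, -0.06, 3.35], [0.01, -0.0, -0.01])
white [0.582 0.26 ] (26.9, 77.7, 153) case [0.062 0.045] ([8.17, 4.86, 3.36], [0.01, -0.0, -0.01])
```

Request:
carry_out(moves=[[-0.05, -0.06, 0.8, 0, 0, 0], [0, 0, 0.8, 0, 0, 0], [0, 0, 0.8, 0, 0, 0], [0, 0, 0.6, 0, 0, 0], [0, 0, 0.35, 0, 0, 0], [0, 0, 0, 0, 0, 0]])

```text
time: 8.95
ee_pos: [0.4277, -0.0918, 0.036]
eef_rot: [0.661, 0.75, -0.0, -0.001]
ft_force: [-0.3, -0.2, 0.5]
width: 0.0871
grip_force: 0.0
```

Request:
carry_out(moves=[[0, 0, 0, 0, 0, 0], [0, 0, 0, 0, 0, 0], [0, 0, 0, 0, 0, 0], [0, 0, 0, 0, 0, 0], [0, 0, 0, 0, 0, 0], [0, 0, -0.9, 0, 0, 0], [0, 0, -0.9, 0, 0, 0], [0, 0, -0.9, 0, 0, 0], [0, 0, -0.9, 0, 0, 0], [0, 0, 0, 0, 0, 0]], fingers=40, force=20)

```text
time: 10.2
ee_pos: [0.429, -0.0927, 0.1828]
eef_rot: [0.661, 0.75, 0.001, 0.002]
ft_force: [-0.2, -0.4, -1.9]
width: 0.0517
grip_force: 20.0
```

```bash
python3 -c "
from h import *
print(to(case2w(-.06,.042,.043)))"
```

```text
([8.18, 1.84, 3.49], [0.03, 0.01, -0.03])
```

Request:
carry_out(moves=[[0.9, 0.2, 0, 0, 0, 0], [0.9, 0.2, 0, 0, 0, 0], [0.9, 0.2, 0, 0, 0, 0], [0.9, 0.2, 0, 0, 0, 0], [0.9, 0.2, 0, 0, 0, 0], [0.9, 0.2, 0, 0, 0, 0], [0.9, 0.2, 0, 0, 0, 0], [0.9, 0.2, 0, 0, 0, 0], [0.9, 0.24, 0, 0, 0, 0], [0.08, 0, 0, 0, 0, 0], [0, 0, 0, 0, 0, 0], [0, 0, 0, 0, 0, 0]])

```text
time: 11.7
ee_pos: [0.4597, 0.24, 0.18]
eef_rot: [0.662, 0.75, -0.001, 0.0]
ft_force: [-0.8, 0.2, -2.1]
width: 0.0517
grip_force: 20.0
```

Request:
carry_out(moves=[[0, 0, 0.9, 0, 0, 0], [0, 0, 0.9, 0, 0, 0], [0, 0, 0.9, 0, 0, 0], [0, 0, 0.4, 0, 0, 0], [0, 0, 0.25, 0, 0, 0], [0, 0, 0.12, 0, 0, 0], [0, 0, 0, 0, 0, 0]])

```text
time: 12.58
ee_pos: [0.4603, 0.2416, 0.0424]
eef_rot: [0.661, 0.75, 0.001, 0.0]
ft_force: [0.0, -0.2, -2.0]
width: 0.0514
grip_force: 20.0
```

Request:
carry_out(moves=[[0, 0, 0, 0, 0, 0], [0, 0, 0, 0, 0, 0], [0, 0, 0, 0, 0, 0], [0, 0, 0, 0, 0, 0]], fingers=68)

```text
time: 13.08
ee_pos: [0.4598, 0.2414, 0.0419]
eef_rot: [0.661, 0.75, 0.0, 0.0]
ft_force: [0.2, 0.3, 0.5]
width: 0.0674
grip_force: 0.0
```

Request:
carry_out(moves=[[0, 0, -0.5, 0, 0, 0], [0, 0, -0.9, 0, 0, 0], [0, 0, -0.9, 0, 0, 0], [0, 0, -0.9, 0, 0, 0], [-0.9, 0, 0, 0, 0, 0], [-0.9, 0, 0, 0, 0, 0], [-0.9, 0, 0, 0, 0, 0], [-0.9, 0, 0, 0, 0, 0], [-0.9, 0, 0, 0, 0, 0], [-0.9, 0, 0, 0, 0, 0], [-0.9, 0, 0, 0, 0, 0], [-0.9, 0, 0, 0, 0, 0], [-0.9, 0, 0, 0, 0, 0], [-0.9, 0, 0, 0, 0, 0], [0, 0, 0, 0, 0, 0]])

```text
time: 14.95
ee_pos: [0.5046, -0.1188, 0.1697]
eef_rot: [0.663, 0.749, -0.0, 0.0]
ft_force: [0.1, 1.1, 0.3]
width: 0.0685
grip_force: 0.0
```

```bash
python3 -c "
from h import *
report()"
```

```text
t 15.0 ee [ 0.5047 -0.1167  0.1696] f [0.3 1.1 0.5] w 0.0679
blue [ 0.618 -0.286] (25.4, 74.0, 232) case [ 0.027 -0.501] ([-4.55, 2.29, -0.26], [-0.0, -0.0, -0.04])
orange [ 0.477 -0.301] (25.3, 73.3, 217) case [-0.115 -0.497] ([-4.49, -1.25, -0.26], [-0.0, -0.0, -0.04])
yellow [0.46  0.242] (26.1, 79.5, 127) case [-0.061  0.043] ([9.04, -0.0, -0.26], [-0.0, -0.0, -0.04])
white [0.582 0.26 ] (26.8, 78.0, 148) case [0.062 0.045] ([9.11, 3.08, -0.26], [-0.0, -0.0, -0.04])
```

Next is blue, which goes to case (.06,-.042).

Request:
carry_out(moves=[[-0.9, 0.45, 0, 0, 0, 0], [-0.9, 0.45, 0, 0, 0, 0], [-0.9, 0.45, 0, 0, 0, 0], [-0.9, 0.45, 0, 0, 0, 0], [-0.95, 0.49, 0, 0, 0, 0], [0, 0, 0, 0, 0, 0], [0, 0, 0, 0, 0, 0]], fingers=87)

```text
time: 15.88
ee_pos: [0.6188, -0.2831, 0.1694]
eef_rot: [0.661, 0.751, 0.0, -0.001]
ft_force: [0.1, 0.5, -0.7]
width: 0.0869
grip_force: 0.0
```

```bash
python3 -c "
from h import *
report(.037)"
```

```text
t 15.925 ee [ 0.6188 -0.2829  0.1698] f [-0.2  0.1  0.1] w 0.087
blue [ 0.617 -0.286] (25.5, 74.1, 222) case [ 0.026 -0.501] ([-0.08, -0.06, 3.32], [0.0, -0.01, -0.01])
orange [ 0.477 -0.301] (25.3, 73.7, 202) case [-0.115 -0.497] ([-0.0, -3.57, 3.32], [0.0, -0.01, -0.01])
yellow [0.463 0.242] (27.4, 79.4, 128) case [-0.058  0.043] ([13.51, -2.19, 3.33], [0.0, -0.01, -0.01])
white [0.58  0.259] (26.8, 77.7, 141) case [0.06  0.045] ([13.56, 0.76, 3.33], [0.0, -0.01, -0.01])
```

Request:
carry_out(moves=[[-0.05, -0.05, 0.8, 0, 0, 0], [0, 0, 0.8, 0, 0, 0], [0, 0, 0.8, 0, 0, 0], [0, 0, 0.6, 0, 0, 0], [0, 0, 0.3, 0, 0, 0], [0, 0, 0, 0, 0, 0]])

```text
time: 16.68
ee_pos: [0.6167, -0.2862, 0.0377]
eef_rot: [0.661, 0.75, 0.0, -0.0]
ft_force: [-0.2, -0.5, 0.4]
width: 0.0868
grip_force: 0.0
```

Request:
carry_out(moves=[[0, 0, 0, 0, 0, 0], [0, 0, 0, 0, 0, 0], [0, 0, 0, 0, 0, 0], [0, 0, 0, 0, 0, 0], [0, 0, 0, 0, 0, 0], [0, 0, -0.9, 0, 0, 0], [0, 0, -0.9, 0, 0, 0], [0, 0, -0.9, 0, 0, 0], [0, 0, -0.9, 0, 0, 0], [0, 0, 0, 0, 0, 0]], fingers=40, force=20)

```text
time: 17.92
ee_pos: [0.6181, -0.2878, 0.1849]
eef_rot: [0.661, 0.75, 0.001, 0.002]
ft_force: [0.6, -0.4, -2.3]
width: 0.0513
grip_force: 20.0
```

```bash
python3 -c "
from h import *
print(to(case2w(.06,-.042,.043)))"
```

```text
([11.52, 0.76, 3.52], [0.03, 0.02, -0.03])
```

Request:
carry_out(moves=[[0.96, 0.06, 0, 0, 0, 0], [0.96, 0.06, 0, 0, 0, 0], [0.96, 0.06, 0, 0, 0, 0], [0.96, 0.06, 0, 0, 0, 0], [0.96, 0.06, 0, 0, 0, 0], [0.96, 0.06, 0, 0, 0, 0], [0.96, 0.06, 0, 0, 0, 0], [0.96, 0.06, 0, 0, 0, 0], [0.96, 0.07, 0, 0, 0, 0], [0.96, 0.07, 0, 0, 0, 0], [0.96, 0.07, 0, 0, 0, 0], [0.96, 0.07, 0, 0, 0, 0], [0, 0, 0, 0, 0, 0], [0, 0, 0, 0, 0, 0]])

```text
time: 19.68
ee_pos: [0.5889, 0.173, 0.1805]
eef_rot: [0.661, 0.75, -0.001, -0.0]
ft_force: [0.1, -0.8, -1.7]
width: 0.0514
grip_force: 20.0
```

```bash
python3 -c "
from h import *
print(to(case2w(.06,-.042,.043)))"
```

```text
([-0.0, 0.07, 3.44], [-0.01, 0.01, -0.03])
```

Request:
carry_out(moves=[[0, 0.06, 0.9, 0, 0, 0], [0, 0, 0.9, 0, 0, 0], [0, 0, 0.9, 0, 0, 0], [0, 0, 0.4, 0, 0, 0], [0, 0, 0.22, 0, 0, 0], [0, 0, 0.1, 0, 0, 0], [0, 0, 0, 0, 0, 0]])

```text
time: 20.55
ee_pos: [0.5921, 0.1743, 0.0458]
eef_rot: [0.661, 0.75, 0.001, 0.0]
ft_force: [-0.7, 0.3, -2.3]
width: 0.0514
grip_force: 20.0
```

Request:
carry_out(moves=[[0, 0, 0, 0, 0, 0], [0, 0, 0, 0, 0, 0], [0, 0, 0, 0, 0, 0], [0, 0, 0, 0, 0, 0]], fingers=68)

```text
time: 21.05
ee_pos: [0.5917, 0.1742, 0.0451]
eef_rot: [0.661, 0.75, 0.0, 0.0]
ft_force: [0.5, -0.9, 0.1]
width: 0.0674
grip_force: 0.0
```

Request:
carry_out(moves=[[0, 0, -0.5, 0, 0, 0], [0, 0, -0.9, 0, 0, 0], [0, 0, -0.9, 0, 0, 0], [0, 0, -0.9, 0, 0, 0], [-0.95, -0.35, 0, 0, 0, 0], [-0.95, -0.35, 0, 0, 0, 0], [-0.95, -0.35, 0, 0, 0, 0], [-0.95, -0.35, 0, 0, 0, 0], [-0.95, -0.35, 0, 0, 0, 0], [-0.95, -0.35, 0, 0, 0, 0], [-0.95, -0.35, 0, 0, 0, 0], [-0.95, -0.35, 0, 0, 0, 0], [-0.95, -0.35, 0, 0, 0, 0], [-0.95, -0.35, 0, 0, 0, 0], [-0.95, -0.35, 0, 0, 0, 0], [0, 0, 0, 0, 0, 0], [0, 0, 0, 0, 0, 0]])

```text
time: 23.18
ee_pos: [0.4917, -0.2592, 0.1739]
eef_rot: [0.661, 0.75, 0.001, 0.0]
ft_force: [-0.2, -0.2, -1.0]
width: 0.068
grip_force: 0.0
```

```bash
python3 -c "
from h import *
report(.037)"
```

```text
t 23.225 ee [ 0.4918 -0.2587  0.1737] f [0.5 0.  0.4] w 0.0679
blue [0.593 0.175] (26.7, 79.4, 141) case [ 0.062 -0.04 ] ([10.43, 3.88, 3.43], [0.01, -0.0, -0.01])
orange [ 0.477 -0.302] (26.1, 73.6, 221) case [-0.115 -0.498] ([-1.03, -0.51, 3.42], [0.01, -0.0, -0.01])
yellow [0.459 0.242] (25.8, 78.9, 136) case [-0.062  0.043] ([12.52, 0.77, 3.42], [0.01, -0.0, -0.01])
white [0.58 0.26] (26.4, 77.8, 150) case [0.06  0.046] ([12.58, 3.83, 3.43], [0.01, -0.0, -0.01])
```

Request:
carry_out(moves=[[-0.5, -0.25, 0, 0, 0, 0], [-0.5, -0.25, 0, 0, 0, 0], [0, 0, 0, 0, 0, 0], [0, 0, 0.8, 0, 0, 0], [0, 0, 0.8, 0, 0, 0], [0, 0, 0.8, 0, 0, 0], [0, 0, 0.6, 0, 0, 0], [0, 0, 0.4, 0, 0, 0], [0, 0, 0, 0, 0, 0]], fingers=87)

```text
time: 24.35
ee_pos: [0.4764, -0.3008, 0.0363]
eef_rot: [0.661, 0.751, 0.0, -0.001]
ft_force: [0.3, -0.3, -0.4]
width: 0.087
grip_force: 0.0
```

Request:
carry_out(moves=[[0, 0, 0, 0, 0, 0], [0, 0, 0, 0, 0, 0], [0, 0, 0, 0, 0, 0], [0, 0, 0, 0, 0, 0], [0, 0, 0, 0, 0, 0], [0, 0, -0.9, 0, 0, 0], [0, 0, -0.9, 0, 0, 0], [0, 0, -0.9, 0, 0, 0], [0, 0, -0.9, 0, 0, 0], [0, 0, 0, 0, 0, 0]], fingers=40, force=20)

```text
time: 25.6
ee_pos: [0.4776, -0.3028, 0.1837]
eef_rot: [0.661, 0.75, 0.001, 0.002]
ft_force: [0.8, -0.2, -2.2]
width: 0.0519
grip_force: 20.0
```

```bash
python3 -c "
from h import *
print(to(case2w(-.06,-.042,.043)))"
```

```text
([11.44, 1.3, 3.49], [0.03, 0.02, -0.03])
```

Request:
carry_out(moves=[[0.95, 0.11, 0, 0, 0, 0], [0.95, 0.11, 0, 0, 0, 0], [0.95, 0.11, 0, 0, 0, 0], [0.95, 0.11, 0, 0, 0, 0], [0.95, 0.11, 0, 0, 0, 0], [0.95, 0.11, 0, 0, 0, 0], [0.95, 0.11, 0, 0, 0, 0], [0.95, 0.11, 0, 0, 0, 0], [0.95, 0.11, 0, 0, 0, 0], [0.95, 0.11, 0, 0, 0, 0], [0.95, 0.11, 0, 0, 0, 0], [0.95, 0.11, 0, 0, 0, 0], [0, 0, 0, 0, 0, 0], [0, 0, 0, 0, 0, 0]])

```text
time: 27.35
ee_pos: [0.4712, 0.1562, 0.18]
eef_rot: [0.661, 0.75, -0.001, -0.0]
ft_force: [-0.4, -0.9, -1.1]
width: 0.0519
grip_force: 20.0
```

```bash
python3 -c "
from h import *
report(); print(to(case2w(-.06,-.042,.043)))"
```

```text
t 27.4 ee [0.4714 0.1559 0.1802] f [ 0.9 -1.  -2. ] w 0.0514
blue [0.592 0.176] (26.2, 79.0, 156) case [ 0.061 -0.039] ([0.13, 3.05, 0.0], [-0.01, 0.0, -0.03])
white [0.58  0.259] (27.0, 77.8, 155) case [0.06  0.045] ([2.22, 3.01, 0.0], [-0.01, 0.0, -0.03])
([0.04, 0.03, 3.43], [-0.01, 0.0, -0.03])
```

Request:
carry_out(moves=[[0.04, 0.03, 0.9, 0, 0, 0], [0, 0, 0.9, 0, 0, 0], [0, 0, 0.9, 0, 0, 0], [0, 0, 0.4, 0, 0, 0], [0, 0, 0.22, 0, 0, 0], [0, 0, 0.1, 0, 0, 0], [0, 0, 0, 0, 0, 0]])

```text
time: 28.28
ee_pos: [0.4731, 0.1588, 0.0448]
eef_rot: [0.661, 0.75, 0.0, 0.0]
ft_force: [-0.8, 0.5, -1.1]
width: 0.0515
grip_force: 20.0
```

Request:
carry_out(moves=[[0, 0, 0, 0, 0, 0], [0, 0, 0, 0, 0, 0], [0, 0, 0, 0, 0, 0], [0, 0, 0, 0, 0, 0]], fingers=68)

```text
time: 28.78
ee_pos: [0.4727, 0.1588, 0.0443]
eef_rot: [0.661, 0.75, 0.0, 0.0]
ft_force: [0.1, -0.1, -0.5]
width: 0.0678
grip_force: 0.0
```

Request:
carry_out(moves=[[0, 0, -0.5, 0, 0, 0], [0, 0, -0.9, 0, 0, 0], [0, 0, -0.4, 0, 0, 0], [0, 0, 0, 0, 0, 0]])

```text
time: 29.28
ee_pos: [0.4732, 0.1589, 0.1168]
eef_rot: [0.661, 0.75, 0.001, 0.001]
ft_force: [-0.4, -0.4, -0.0]
width: 0.0677
grip_force: 0.0
```

Request:
carry_out(moves=[[0, 0, 0, 0, 0, 0], [0, 0, 0, 0, 0, 0], [0, 0, 0, 0, 0, 0], [0, 0, 0, 0, 0, 0], [0, 0, 0, 0, 0, 0], [0, 0, 0, 0, 0, 0], [0, 0, 0, 0, 0, 0], [0, 0, 0, 0, 0, 0]], fingers=0)

```text
time: 30.28
ee_pos: [0.4726, 0.1587, 0.1162]
eef_rot: [0.661, 0.75, 0.0, 0.0]
ft_force: [0.3, -0.4, -0.1]
width: 0.0019
grip_force: 0.0
```

```bash
python3 -c "
from h import *
c=report(.085); save(c,'s2'); cv2.imwrite('pics/s2c.png',cv2.resize(c['pixels'][60:220,240:460,::-1],None,fx=3,fy=3)); print(to(case2w(-.06,-.042,.085)))"
```

```text
t 30.325 ee [0.4726 0.1587 0.1162] f [-0.5 -0.6  0.7] w 0.001
blue [0.592 0.173] (27.0, 79.5, 153) case [ 0.061 -0.042] ([-0.02, 3.01, 0.78], [0.0, -0.0, -0.03])
orange [0.474 0.158] (25.8, 79.0, 125) case [-0.058 -0.042] ([-0.02, 0.03, 0.78], [0.0, -0.0, -0.03])
white [0.582 0.26 ] (26.3, 78.1, 145) case [0.062 0.045] ([2.17, 3.03, 0.78], [0.0, -0.0, -0.03])
([-0.03, -0.01, 0.78], [0.0, -0.0, -0.03])
```

View pics/s2c.png

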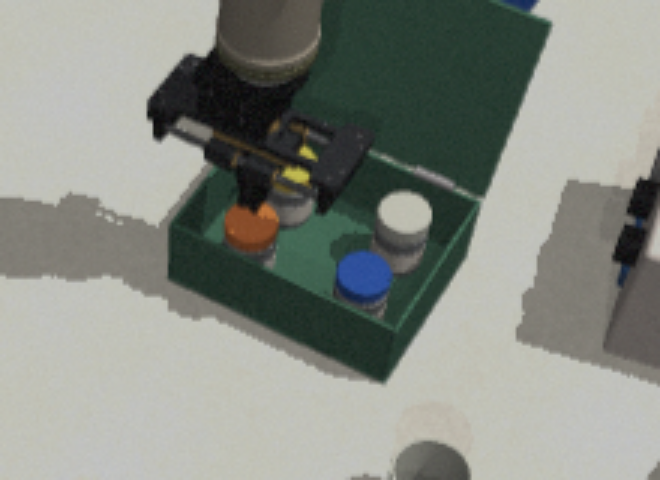

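The crop shows all four tubs upright in the case: orange (250,230), yellow (300,165) behind the gripper, white (403,215), blue (365,280). The closed fingers are above orange, so I'm pressing its cap.

Request:
carry_out(moves=[[0, 0, 0.5, 0, 0, 0], [0, 0, 0.1, 0, 0, 0], [0, 0, 0.06, 0, 0, 0], [0, 0, 0.06, 0, 0, 0], [0, 0, 0, 0, 0, 0]])

```text
time: 30.95
ee_pos: [0.4729, 0.1589, 0.0882]
eef_rot: [0.661, 0.75, 0.0, 0.0]
ft_force: [-1.5, -1.6, 4.4]
width: 0.0003
grip_force: 2.0
```

Request:
carry_out(moves=[[0, 0, 0.06, 0, 0, 0], [0, 0, 0.04, 0, 0, 0], [0, 0, 0, 0, 0, 0]])

```text
time: 31.32
ee_pos: [0.4734, 0.159, 0.0855]
eef_rot: [0.661, 0.75, 0.001, 0.001]
ft_force: [-8.7, -3.0, 20.4]
width: 0.0004
grip_force: 9.9
```

Request:
carry_out(moves=[[0, 0, -0.8, 0, 0, 0], [0, 0, -0.4, 0, 0, 0], [0, 0.75, 0, 0, 0, 0], [0, 0.75, 0, 0, 0, 0], [0, 0.75, 0, 0, 0, 0], [0, 0.75, 0, 0, 0, 0], [0, 0, 0, 0, 0, 0], [0, 0, 0, 0, 0, 0]])

```text
time: 32.33
ee_pos: [0.5911, 0.1738, 0.131]
eef_rot: [0.661, 0.75, -0.0, -0.0]
ft_force: [0.6, 0.2, 0.5]
width: 0.0003
grip_force: 0.0
```

```bash
python3 -c "
from h import *
c=report(.085)"
```

```text
t 32.375 ee [0.591  0.1738 0.1313] f [ 0.3  0.4 -0.7] w 0.0002
blue [0.592 0.174] (25.9, 79.5, 145) case [ 0.061 -0.041] ([0.0, 0.03, 1.16], [-0.0, 0.0, -0.02])
orange [0.472 0.159] (26.5, 73.6, 151) case [-0.06  -0.041] ([0.01, -3.0, 1.16], [-0.0, 0.0, -0.02])
```

Request:
carry_out(moves=[[0, 0, 0.8, 0, 0, 0], [0, 0, 0.16, 0, 0, 0], [0, 0, 0.06, 0, 0, 0], [0, 0, 0.06, 0, 0, 0], [0, 0, 0.06, 0, 0, 0], [0, 0, 0.04, 0, 0, 0], [0, 0, 0, 0, 0, 0]])

```text
time: 33.25
ee_pos: [0.5922, 0.174, 0.086]
eef_rot: [0.661, 0.75, 0.001, 0.001]
ft_force: [-3.1, -0.5, 6.9]
width: 0.0004
grip_force: 2.9
```

Request:
carry_out(moves=[[0, 0, 0.06, 0, 0, 0], [0, 0, 0.02, 0, 0, 0], [0, 0, 0, 0, 0, 0]])

```text
time: 33.62
ee_pos: [0.593, 0.1743, 0.0857]
eef_rot: [0.661, 0.75, 0.002, 0.001]
ft_force: [-9.9, -4.1, 27.5]
width: 0.0006
grip_force: 13.6
```

Request:
carry_out(moves=[[0, 0, -0.8, 0, 0, 0], [0, 0, -0.4, 0, 0, 0], [0.7, 0, 0, 0, 0, 0], [0.7, 0, 0, 0, 0, 0], [0.7, 0, 0, 0, 0, 0], [0, 0, 0, 0, 0, 0], [0, 0, 0, 0, 0, 0]])

```text
time: 34.5
ee_pos: [0.5814, 0.2564, 0.1291]
eef_rot: [0.661, 0.75, -0.0, 0.0]
ft_force: [-0.7, -0.6, 0.1]
width: 0.0007
grip_force: 0.0
```

```bash
python3 -c "
from h import *
c=report(.085);print(to(case2w(.061,.044,.085)))"
```

```text
t 34.55 ee [0.5816 0.2558 0.129 ] f [ 0.3 -0.7  0. ] w 0.0007
blue [0.592 0.175] (27.4, 73.9, 159) case [ 0.061 -0.04 ] ([-2.04, 0.01, 1.1], [0.0, 0.01, -0.03])
orange [0.475 0.158] (26.4, 74.2, 127) case [-0.057 -0.042] ([-2.1, -2.95, 1.1], [0.0, 0.01, -0.03])
yellow [0.462 0.243] (26.6, 79.4, 115) case [-0.059  0.044] ([0.05, -3.01, 1.1], [0.0, 0.01, -0.03])
white [0.58 0.26] (26.4, 78.0, 134) case [0.06  0.046] ([0.11, -0.03, 1.1], [0.0, 0.01, -0.03])
([0.07, 0.0, 1.1], [0.0, 0.01, -0.03])
```

Request:
carry_out(moves=[[0.08, 0, 0.8, 0, 0, 0], [0, 0, 0.12, 0, 0, 0], [0, 0, 0.06, 0, 0, 0], [0, 0, 0.06, 0, 0, 0], [0, 0, 0.06, 0, 0, 0], [0, 0, 0.06, 0, 0, 0], [0, 0, 0.04, 0, 0, 0], [0, 0, 0, 0, 0, 0]])

```text
time: 35.55
ee_pos: [0.5825, 0.2605, 0.0855]
eef_rot: [0.662, 0.75, 0.002, 0.001]
ft_force: [-8.6, -4.1, 25.8]
width: 0.0004
grip_force: 12.7
```

Request:
carry_out(moves=[[0, 0, -0.8, 0, 0, 0], [0, 0, -0.4, 0, 0, 0], [0, -0.75, 0, 0, 0, 0], [0, -0.75, 0, 0, 0, 0], [0, -0.75, 0, 0, 0, 0], [0, -0.78, 0, 0, 0, 0], [0, 0, 0, 0, 0, 0], [0, 0, 0, 0, 0, 0]])

```text
time: 36.55
ee_pos: [0.4614, 0.2451, 0.1294]
eef_rot: [0.661, 0.75, 0.001, 0.0]
ft_force: [-0.2, 0.2, -0.5]
width: 0.0006
grip_force: 0.0
```

```bash
python3 -c "
from h import *
c=report(.085);print(to(case2w(-.06,.043,.085)))"
```

```text
t 36.6 ee [0.4615 0.2451 0.1292] f [ 1.1 -0.9 -0.1] w 0.0005
blue [0.592 0.175] (26.0, 73.7, 168) case [ 0.061 -0.04 ] ([-2.15, 3.02, 1.11], [0.01, -0.0, -0.03])
orange [0.474 0.159] (25.9, 73.9, 148) case [-0.058 -0.041] ([-2.17, 0.04, 1.1], [0.01, -0.0, -0.03])
yellow [0.46  0.242] (27.1, 79.5, 128) case [-0.061  0.043] ([-0.07, -0.05, 1.11], [0.01, -0.0, -0.03])
white [0.581 0.26 ] (27.6, 73.9, 150) case [0.061 0.046] ([-0.0, 3.01, 1.11], [0.01, -0.0, -0.03])
([-0.08, -0.01, 1.11], [0.01, -0.0, -0.03])
```

Request:
carry_out(moves=[[-0.06, -0.03, 0.8, 0, 0, 0], [0, 0, 0.12, 0, 0, 0], [0, 0, 0.06, 0, 0, 0], [0, 0, 0.06, 0, 0, 0], [0, 0, 0.06, 0, 0, 0], [0, 0, 0.06, 0, 0, 0], [0, 0, 0.06, 0, 0, 0], [0, 0, 0, 0, 0, 0]])

```text
time: 37.6
ee_pos: [0.4617, 0.2433, 0.0858]
eef_rot: [0.662, 0.75, 0.002, 0.001]
ft_force: [-15.8, -11.7, 49.4]
width: 0.0005
grip_force: 24.7
```

Request:
carry_out(moves=[[0, 0, -0.8, 0, 0, 0], [0, 0, -0.9, 0, 0, 0], [0, 0, -0.9, 0, 0, 0], [-0.9, 0.5, 0, 0, 0, 0], [-0.9, 0.5, 0, 0, 0, 0], [-0.9, 0.5, 0, 0, 0, 0], [-0.9, 0.5, 0, 0, 0, 0], [-0.9, 0, 0, 0, 0, 0], [-0.9, 0, 0, 0, 0, 0], [0, 0, 0, 0, 0, 0], [0, 0, 0, 0, 0, 0]])

```text
time: 38.98
ee_pos: [0.5664, 0.0391, 0.1848]
eef_rot: [0.661, 0.75, 0.001, 0.0]
ft_force: [0.4, -0.2, -0.9]
width: 0.0003
grip_force: 0.0
```

```bash
python3 -c "
from h import *
c=report(.085); save(c,'s3'); P=cloud(c); px=c['pixels']
hsv=cv2.cvtColor(px,cv2.COLOR_RGB2HSV).astype(int)
g=(hsv[...,0]>65)&(hsv[...,0]<95)&(hsv[...,1]>90)&(P[...,2]>.1)&(P[...,2]<.3)&(P[...,1]>.25)
q=(P[g]-C)@RC; print(len(q),np.percentile(q,[1,50,99],axis=0).round(3).tolist(),np.polyfit(q[:,2],q[:,1],1))
cv2.imwrite('pics/s3c.png',cv2.resize(px[30:240,220:460,::-1],None,fx=2.5,fy=2.5))"
```

```text
t 39.025 ee [0.5663 0.0396 0.1847] f [ 0.5  1.5 -0.3] w 0.0005
white [0.583 0.259] (27.2, 74.2, 106) case [0.063 0.044] ([5.39, 1.11, 2.5], [0.01, -0.0, -0.01])
867 [[-0.049, 0.094, 0.102], [0.035, 0.13, 0.186], [0.114, 0.159, 0.254]] [0.39845227 0.05580694]
```

View pics/s3c.png

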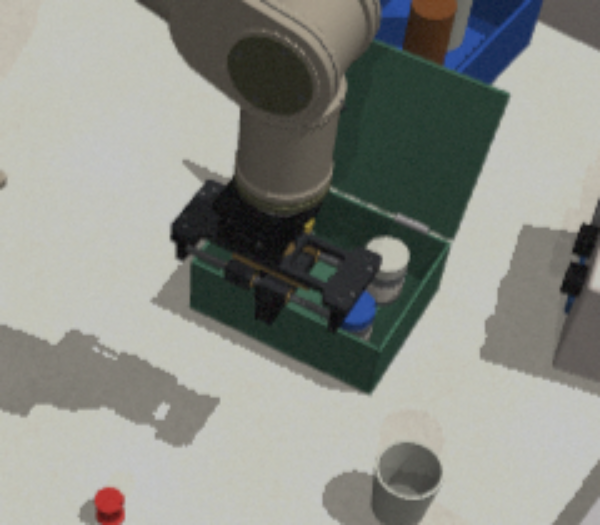

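The crop shows white (387,250) and blue (355,312) in place; orange and yellow are hidden by the gripper. I'll check those once the hand is behind the lid. First I need to know what stands there.

Run:
```python
from h import *
P=np.load('scene0.npz')['p'].reshape(-1,3); q=(P-C)@RC
m=(q[:,1]>.17)&(q[:,1]<.5)&(abs(q[:,0])<.35)&(q[:,2]>.02)
for x0 in np.arange(-.3,.3,.1):
  for y0 in np.arange(.17,.45,.07):
    k=m&(q[:,0]>=x0)&(q[:,0]<x0+.1)&(q[:,1]>=y0)&(q[:,1]<y0+.07)
    if k.sum()>3: print(x0.round(2),y0.round(2),k.sum(),q[k,2].max().round(3))
print(to(case2w(-.07,.215,.335)), to(case2w(-.07,.215,.242)))
```

```text
-0.1 0.31 203 0.153
-0.1 0.38 54 0.152
0.0 0.31 52 0.104
0.0 0.38 175 0.106
0.2 0.17 445 0.157
0.2 0.24 163 0.156
([9.65, -2.21, -3.75], [0.01, -0.0, -0.01]) ([9.65, -2.22, -1.43], [0.01, -0.0, -0.01])
```

Request:
carry_out(moves=[[0, -0.5, -0.95, 0, 0, 0], [0, -0.5, -0.95, 0, 0, 0], [0, -0.6, -0.95, 0, 0, 0], [0, -0.6, -0.95, 0, 0, 0], [0, 0, 0, 0, 0, 0], [0.9, 0, 0, 0, 0, 0], [0.9, 0, 0, 0, 0, 0], [0.9, 0, 0, 0, 0, 0], [0.9, 0, 0, 0, 0, 0], [0.9, 0, 0, 0, 0, 0], [0.9, 0, 0, 0, 0, 0], [0.9, 0, 0, 0, 0, 0], [0.9, 0, 0, 0, 0, 0], [0.9, 0, 0, 0, 0, 0], [0.9, 0, 0, 0, 0, 0], [0.65, 0, 0, 0, 0, 0], [0, 0, 0, 0, 0, 0], [0, 0, 0, 0, 0, 0]])

```text
time: 41.28
ee_pos: [0.4303, 0.41, 0.3355]
eef_rot: [0.661, 0.75, -0.0, -0.0]
ft_force: [0.7, -0.2, 0.3]
width: 0.0005
grip_force: 0.0
```

```bash
python3 -c "
from h import *
c=report(.085); save(c,'s4'); print(to(case2w(-.07,.215,.242)))
cv2.imwrite('pics/s4c.png',cv2.resize(c['pixels'][0:220,220:460,::-1],None,fx=2.5,fy=2.5))"
```

```text
t 41.325 ee [0.4306 0.4096 0.3358] f [-0.1 -0.4 -0.5] w 0.0001
blue [0.592 0.174] (25.3, 74.6, 141) case [ 0.061 -0.041] ([-6.35, 3.27, 6.27], [-0.0, 0.0, -0.03])
orange [0.474 0.16 ] (26.4, 74.1, 142) case [-0.058 -0.04 ] ([-6.32, 0.3, 6.27], [-0.0, 0.0, -0.03])
yellow [0.461 0.241] (26.2, 74.5, 113) case [-0.061  0.042] ([-4.27, 0.23, 6.27], [-0.0, 0.0, -0.03])
white [0.579 0.26 ] (27.0, 73.9, 142) case [0.059 0.046] ([-4.17, 3.22, 6.27], [-0.0, 0.0, -0.03])
([0.04, -0.02, 2.35], [-0.0, 0.0, -0.03])
```

View pics/s4c.png

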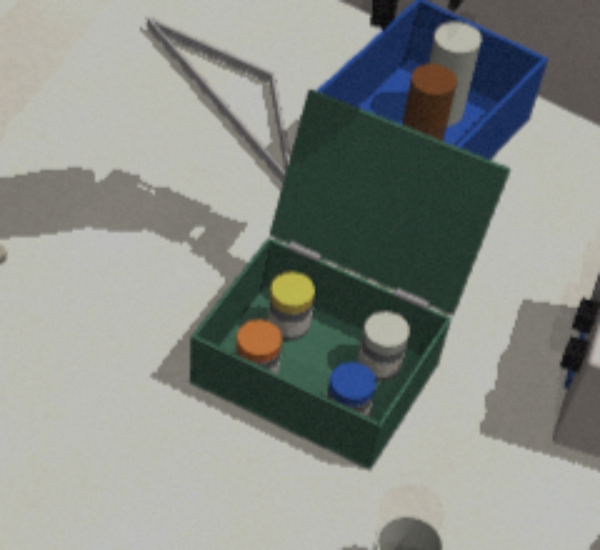

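All four caps read about 74 mm, so they are home, and the tubs stand at yellow (292,290), orange (259,340), white (386,330), blue (353,382). A thin grey bracket shows near (270,80), behind the lid. I'm checking its position before descending.

```bash
python3 -c "
from h import *
c=cam('scene');P=cloud(c);Q=(P-C)@RC
for u,v in [(150,20),(268,78),(275,110),(283,180),(200,85),(220,55)]:
    U,V=int(220+u/2.5),int(v/2.5); w=Q[max(V-2,0):V+3,U-2:U+3].reshape(-1,3); print(u,v,w[w[:,2].argmax()].round(3))
m=(abs(Q[...,0]+.07)<.12)&(Q[...,1]>.17)&(Q[...,1]<.36)&(Q[...,2]>.02); print(m.sum(), Q[m].max(0) if m.any() else '')
s=cam('side');cv2.imwrite('pics/side4.png',s['pixels'][:,:,::-1])"
```

```text
150 20 [-0.498  0.424  0.027]
268 78 [-0.284  0.405  0.027]
275 110 [ 0.341 -0.889  1.194]
283 180 [-0.116  0.119  0.16 ]
200 85 [-0.357  0.347  0.028]
220 55 [-0.379  0.418  0.025]
467 [0.01986946 0.35988244 0.40622081]
```

View pics/side4.png

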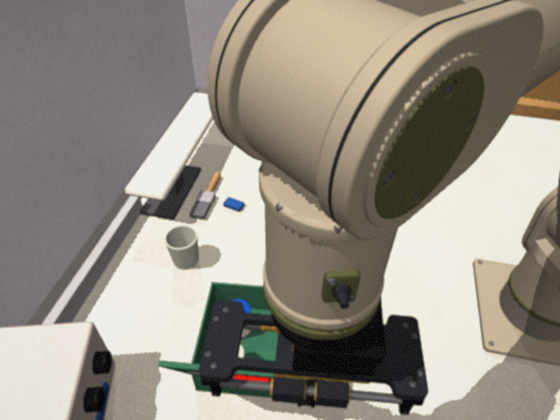

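The side view shows the gripper just behind the lid, with the fingers (310,388) clear of the red catch (250,378). The bracket lies flat at 27 mm, so nothing blocks the descent.

Request:
carry_out(moves=[[0.1, 0, 0.6, 0, 0, 0], [0, 0, 0.6, 0, 0, 0], [0, 0, 0.6, 0, 0, 0], [0, 0, 0.55, 0, 0, 0], [0, 0, 0, 0, 0, 0]])

```text
time: 42.05
ee_pos: [0.4298, 0.4129, 0.2409]
eef_rot: [0.662, 0.75, -0.001, 0.0]
ft_force: [-0.5, 0.1, 0.3]
width: 0.0002
grip_force: 0.0
```

Request:
carry_out(moves=[[-0.4, 0, 0, 0, 0, 0], [-0.3, 0, 0, 0, 0, 0], [-0.3, 0, 0, 0, 0, 0], [-0.3, 0, 0, 0, 0, 0], [0, 0, 0, 0, 0, 0]])

```text
time: 42.68
ee_pos: [0.4369, 0.3615, 0.2424]
eef_rot: [0.662, 0.75, 0.0, 0.0]
ft_force: [-0.1, 0.2, 0.1]
width: 0.0006
grip_force: 0.3
```

Request:
carry_out(moves=[[-0.3, 0, 0, 0, 0, 0], [-0.3, 0, 0, 0, 0, 0], [-0.3, 0, 0, 0, 0, 0], [-0.3, 0, 0, 0, 0, 0], [-0.3, 0, 0, 0, 0, 0], [0, 0, 0, 0, 0, 0]])

```text
time: 43.42
ee_pos: [0.4444, 0.3018, 0.2422]
eef_rot: [0.662, 0.75, -0.0, 0.0]
ft_force: [-0.3, 0.5, 0.7]
width: 0.0004
grip_force: 0.0
```

```bash
cat > lid.py <<'E'
from h import *
c=cam('scene'); P=cloud(c); px=c['pixels']
hsv=cv2.cvtColor(px,cv2.COLOR_RGB2HSV).astype(int)
Q=(P-C)@RC
g=(hsv[...,0]>65)&(hsv[...,0]<95)&(hsv[...,1]>90)&(Q[...,2]>.084)&(Q[...,2]<.3)&(abs(Q[...,0])<.11)&(Q[...,1]>-.09)&(Q[...,1]<.3)
q=Q[g]; v=cv2.fitLine(q[:,1:].astype(np.float32),cv2.DIST_HUBER,0,.01,.01).ravel()
s=read_state(); print('t',s['time'],'tcp case',(RC.T@(s['ee_pos']-C)).round(3),len(q),'y,z range',np.percentile(q[:,1:],[1,99],axis=0).round(3).tolist(),'line',v.round(3),'catch px',((hsv[...,1]>150)&((hsv[...,0]<5)|(hsv[...,0]>175))&(Q[...,2]>.08)&(abs(Q[...,1])<.3)).sum())
E
python3 lid.py
```

```text
t 43.475 tcp case [-0.069  0.105  0.242] 1107 y,z range [[-0.089, 0.086], [0.092, 0.268]] line [ 0.066 -0.998  0.082  0.195] catch px 0
```

Request:
carry_out(moves=[[-0.3, 0, 0, 0, 0, 0], [-0.2, 0, 0, 0, 0, 0], [0, 0, 0, 0, 0, 0]])

```text
time: 43.85
ee_pos: [0.4467, 0.2824, 0.2422]
eef_rot: [0.662, 0.75, -0.0, 0.0]
ft_force: [-0.1, -0.0, -0.1]
width: 0.0003
grip_force: 0.0
```

Request:
carry_out(moves=[[0.6, 0, -0.3, 0, 0, 0], [0.6, 0, -0.6, 0, 0, 0], [0, 0, -0.6, 0, 0, 0], [0, 0, 0, 0, 0, 0], [0, 0, 0, 0, 0, 0], [0, 0, 0, 0, 0, 0], [0, 0, 0, 0, 0, 0], [0, 0, 0, 0, 0, 0], [0, 0, 0, 0, 0, 0], [0, 0, 0, 0, 0, 0], [0, 0, 0, 0, 0, 0], [0, 0, 0, 0, 0, 0]])

```text
time: 45.35
ee_pos: [0.4404, 0.3309, 0.3022]
eef_rot: [0.661, 0.75, 0.0, 0.0]
ft_force: [0.2, 0.2, -0.4]
width: 0.0006
grip_force: 0.0
```

```bash
python3 lid.py
python3 - <<'E'
from h import *
c=cam('scene');save(c,'s5');Q=(cloud(c)-C)@RC
hsv=cv2.cvtColor(c['pixels'],cv2.COLOR_RGB2HSV).astype(int)
m=(hsv[...,1]>150)&((hsv[...,0]<6)|(hsv[...,0]>174))&(Q[...,2]>.075)&(Q[...,2]<.13)
q=Q[m]; print(len(q), np.percentile(q,[2,50,98],axis=0).round(3).tolist())
print(to(case2w(0,-.064,.16)))
cv2.imwrite('pics/s5c.png',cv2.resize(c['pixels'][0:220,220:460,::-1],None,fx=2.5,fy=2.5))
E
```

```text
t 45.4 tcp case [-0.069  0.134  0.302] 1288 y,z range [[-0.089, 0.088], [0.086, 0.099]] line [ 1.     0.003 -0.006  0.094] catch px 127
129 [[-0.024, -0.077, 0.096], [-0.0, -0.066, 0.102], [0.02, -0.051, 0.106]]
([-4.94, 1.75, 3.55], [0.0, -0.0, -0.03])
```

View pics/s5c.png

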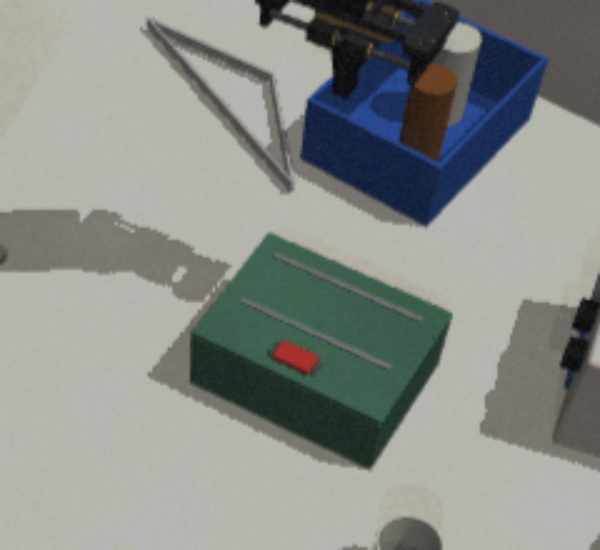

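The lid is shut flat and the red catch stands up at crop (296,357), case (-0.001,-0.065). I'm moving over it and pressing.

Request:
carry_out(moves=[[-0.9, 0.3, 0, 0, 0, 0], [-0.9, 0.3, 0, 0, 0, 0], [-0.9, 0.3, 0, 0, 0, 0], [-0.9, 0.3, 0, 0, 0, 0], [-0.9, 0.3, 0, 0, 0, 0], [-0.46, 0.25, 0, 0, 0, 0], [0, 0, 0.9, 0, 0, 0], [0, 0, 0.9, 0, 0, 0], [0, 0, 0.9, 0, 0, 0], [0, 0, 0.8, 0, 0, 0], [0, 0, 0, 0, 0, 0], [0, 0, 0, 0, 0, 0]])

```text
time: 46.95
ee_pos: [0.5353, 0.1436, 0.1636]
eef_rot: [0.661, 0.75, 0.001, 0.0]
ft_force: [0.9, -0.7, 0.2]
width: 0.0005
grip_force: 0.0
```

```bash
python3 -c "
from h import *
print(to(case2w(0,-.065,.1095)))"
```

```text
([-0.03, -0.02, 1.35], [0.01, -0.0, -0.02])
```

Request:
carry_out(moves=[[-0.03, 0, 0.7, 0, 0, 0], [0, 0, 0.4, 0, 0, 0], [0, 0, 0.06, 0, 0, 0], [0, 0, 0.06, 0, 0, 0], [0, 0, 0.06, 0, 0, 0], [0, 0, 0.06, 0, 0, 0], [0, 0, 0.04, 0, 0, 0], [0, 0, 0, 0, 0, 0]])

```text
time: 47.95
ee_pos: [0.535, 0.1418, 0.1097]
eef_rot: [0.661, 0.75, 0.0, 0.0]
ft_force: [-11.3, -2.8, 18.8]
width: 0.0004
grip_force: 9.4
```

Request:
carry_out(moves=[[0, 0, 0.05, 0, 0, 0], [0, 0, 0, 0, 0, 0], [0, 0, 0, 0, 0, 0]])

```text
time: 48.32
ee_pos: [0.5351, 0.1418, 0.1094]
eef_rot: [0.661, 0.75, 0.0, 0.001]
ft_force: [-18.0, -6.3, 36.1]
width: 0.0005
grip_force: 17.9
```

Request:
carry_out(moves=[[0, 0, -0.8, 0, 0, 0], [0, 0, -0.9, 0, 0, 0], [0, 0, -0.9, 0, 0, 0], [-0.9, 0, -0.5, 0, 0, 0], [-0.9, 0, 0, 0, 0, 0], [-0.9, 0, 0, 0, 0, 0], [-0.9, 0, 0, 0, 0, 0], [0, 0, 0, 0, 0, 0], [0, 0, 0, 0, 0, 0]])

```text
time: 49.45
ee_pos: [0.5531, -0.0004, 0.2298]
eef_rot: [0.661, 0.75, 0.001, 0.0]
ft_force: [-0.2, -0.0, -0.4]
width: 0.0004
grip_force: 0.0
```

```bash
python3 lid.py
python3 - <<'E'
from h import *
c=cam('side');save(c,'s6');Q=(cloud(c)-C)@RC
hsv=cv2.cvtColor(c['pixels'],cv2.COLOR_RGB2HSV).astype(int)
for nm,m in (('catch',(hsv[...,1]>150)&((hsv[...,0]<6)|(hsv[...,0]>174))),('lid',(hsv[...,0]>65)&(hsv[...,0]<95)&(hsv[...,1]>90))):
    q=Q[m&(Q[...,2]>.075)&(Q[...,2]<.13)&(abs(Q[...,0])<.1)&(abs(Q[...,1])<.09)]; print(nm,len(q),np.percentile(q[:,2],[10,50,90]).round(4) if len(q) else '')
E
```

```text
t 49.5 tcp case [-0.    -0.209  0.23 ] 663 y,z range [[-0.089, 0.087], [0.085, 0.1]] line [ 1.     0.001 -0.001  0.094] catch px 24
catch 273 [0.0953 0.0969 0.0984]
lid 8721 [0.0932 0.0949 0.0964]
```

The catch stands 2 mm above the lid, so it is home. The lid is flat and the arm is clear.

```bash
python3 -c "
from bench import r
print(r.close_job())"
```

```text
the job is handed in; nothing more can be done
None
```

All four tubs are upright in the case with their caps pressed home, the lid swung shut by its own weight, the catch is pressed home, and the job was handed in at about 49.5 s; the hand-in returned no verdict.

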